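# Hang the mallet in its ring

## Robot

A 7-joint arm with a two-finger parallel gripper is mounted at the origin on a cart in front of the work surface, level with it; the furniture and walls round the work are solid. World frame = base frame: x ahead of the robot, y to its left, z up, the work surface at z = 0. Lengths are in m, angles in rad, forces in N, time in s.
With the tool pointing down it reaches from about 0.425 to 0.925 m from the base axis. Payload 6.8 kg.
Tool frame: the origin (TCP) lies midway between the tips of the shut fingers; the grasp point (between the pads) lies 19 mm behind it; z points along the fingers, y is the line along which they close (so a half turn about z gives the same grasp; the last joint's range is limited). The gripper opens to 85 mm and grips with 20 to 120 N. Pads are 22 mm wide; open, the fingers measure 114 mm over their backs; the gripper's body (76 mm by 85 mm) begins 54 mm behind the grasp point. The pads swing forward as they close: fully open they stand 13 mm farther back than shut.
Start: joints at [-1.318, 0.477, 0.022, 1.555, -0.011, 1.109, -0.083], TCP at [0.238, 0.632, 0.231] pointing down, gripper open.
Joint ranges: [-2.96, 2.96], [-0.34, 2.1], [-1.41, 1.46], [0.24, 2.44], [-1.37, 4.51], [0.17, 1.92], [-2.96, 2.96]. Speed limits (rad/s): [2.39, 2.39, 3.14, 3.14, 3.14, 3.14, 3.14].

## Interface

Orientations are given as a unit quaternion [w, x, y, z].
In Python, from station import readout, imaging, hand_in gives the robot as it stands.
- The arm moves only by the tool drive_tool, never from a script. Its argument "series" is a list of rows, each a list of 5 numbers: the shift along the tool's x, y, z in cm, then the turn about the tool's z in degrees, then the closure, from -1 (fully open) to 1 (shut). A call has 1 to 8 rows; each row shifts and turns the commanded pose from where the row before left it, along the tool's axes as they then stand; what a row does not reach is not made up. A row lasts 1/10 s, in which the tool goes at most 50 mm and 8.59 degrees, less where a joint would pass 70% of its speed; a pose out of reach is approached as far as the arm can. A call with a gripper value outside its range is refused whole. The fingers move at their own pace and stop on an object; "squeeze" is the grip in N (left out, the last holds). Time passes only in rows, so rows that do not move let the fingers close. It gives the time, the measured TCP pose, the force, the opening and the grip force at its end, in the units of the state.
- readout.get_obs(): the state, without advancing time (a new reading comes with each control period).
- imaging.read_camera(name): name is "scene" or "side" or "wrist"; returns the picture (420x560x3 uint8, red, green, blue); there is no depth.
- imaging.camera_model(name): a dict with "vfov" (degrees; the focal length in pixels is half the picture's height over the tangent of half this angle, whatever the lens; pixels are square), "cx", "cy" (the principal point, pixels), "xyz" and "orientation" of the camera in the world. Camera axes: x right, y down, z forward; pixel columns grow to the right and rows downward; lengths in m; the calibration is good to about 2 mm. A picture is of the moment at which its call begins: read the wrist's pose just before it. camera_model takes no time and is no camera call; for the wrist camera it gives the pose at the moment of the call.
- hand_in(): hands the job in; it is judged then, once.
Trained networks look in the newest picture that a camera, given by its name, has taken for a name from the list of things; names that differ only in an ending like _2 or _b are one class to them, and where a whole thing is asked for, a point or a joint stands for the part that bears it (a point fixed in the world has none). Each returns a list of dicts, best first, with "conf" (0 to 1); they miss things now and then, are a little off and sometimes report something else, mostly with a low value. They report only what shows in the picture. A call takes as long as a camera call. They do not tell look-alikes from the thing itself.
- imaging.cut_out(thing, camera): "mask" (420x560 bool, what is visible of it) and "centre" ([column, row] in pixels, amid what is visible of it).
The state is a dict: "t": time; "q": joint angles; "joint_vel": joint speeds; "joint_torque": joint torques, N m; "eef_pos": TCP position; "tool_rot": TCP orientation; "contact_force": force on the tool from outside, world axes, zero at the start; "torque": the same for the moment, N m; "gripper_width": opening from 0.0 (shut) to 1.0 (fully open); "grasp_force": force on a finger pad.
Only numpy, scipy, OpenCV 4.12 (cv2) and the standard library are available. Lean on these libraries where they do the work, as an engineer would, in place of code of your own. Each camera call takes 0.05 s, during which the arm holds its last target. There are 200 camera calls.

## Task

Put the small wooden mallet away in its ring stand. First lay it in the sloping wooden rest, handle end down in the V against the stop and head up on the pad, and let go of it; then take it again by its head and lower it handle-first through the steel ring, keeping hold until the head is practically down on the ring, and leave it hanging there upright with its head sitting on the ring. Leave the block of wood, tape roll, sanding block and jar where they are.

Things in the scene. Friction and masses are not known exactly. Their poses are not given: they have to be found in the camera images.
- mallet: Loose wooden mallet, 170 mm long, 0.2 kg, at first lying flat. Origin on its axis at the shoulder (the head's flat underside, where the handle begins), then 21 mm above the table; +x runs along the axis towards the head, z up as it lies. Pale head: x 0 to 60 mm, 54 mm wide (y), 42 mm thick (z). Round handle, 22 mm in diameter, x 0 to -110 mm. Centre of mass about 15 mm into the head.
- mallet_end (a point): Centre of the end face of the mallet's handle, on its axis 110 mm from the shoulder.
- rest: Fixed wooden rest, base board 170 (x) x 70 x 12 mm; origin under its centre, z up. The mallet lies in it at 45 degrees, rising towards +x. Low end: V trough for the last 42 mm of the handle, open upwards, with a stop across its foot. High end: sloping pad 36 mm wide, 46 mm long, under the flat of the head (its 54 mm width level, overhanging both sides). Between them is open space for fingers.
- rest_foot (a point): Where the centre of the handle's end face lies when the mallet is home in the rest: in front of the stop, in the rest's frame at x = -60, z = 35 mm.
- rest_shoulder (a point): Where the mallet's shoulder (origin of mallet) lies when it is home in the rest: 110 mm up the 45 degree slope from rest_foot, in the rest's frame at x = +18, z = 113 mm.
- ring_stand: Fixed steel stand: base plate 130 x 80 x 10 mm, a thin post (16 mm in diameter, 135 mm high) and a level ring on a short arm. Origin on the table below a point 20 mm from the ring's axis; the ring's axis is at x = -20 mm, the post at x = +50 mm; z up.
- ring_top (a point): Centre of the ring's hole at its top face, 140 mm above the table. The ring is 14 mm thick, hole 32 mm and outside 52 mm in diameter, axis vertical; nothing of the stand rises above it. The mallet's shoulder sits here when it hangs home; any turn about the vertical will do.
- wood_piece: Loose small block of wood, 45 x 80 x 30 mm, behind the middle of the work; origin under its centre. To be left alone.
- tape_roll: Loose roll of masking tape lying flat, 104 mm across, 25 mm high, front left; origin under its centre. To be left alone.
- sander: Loose sanding block, 64 x 106 x 29 mm, front right; origin under its centre. To be left alone.
- jar: Loose standing jar with a dark cap, 44 mm across, 105 mm high, at the back in the middle; origin under its centre. To be left alone.
Things that resemble listed ones, but are neither listed nor needed, are in the scene too. Of the things shaped like the mallet, the wooden one is meant.

How it is judged:
By the outcome, as a careful person would: the job done as asked, in the order asked, and still so for the second after the job is handed in, with the robot touching nothing.
It also fails if it takes over 56 s, if anything falls off the work surface, if the arm or the gripper's body presses on something with over 40 N, if the wrist force passes 120 N, or if a joint passes its speed limit or range.

## Working session

There is one attempt and no reset: what is moved stays moved. The work goes in short steps, Python scripts to look and compute and a tool call to move; the robot and the scene stay as the last step left them, time stands still between calls to the robot, and variables do not carry over. Pictures are saved under pics/ and viewed, at most 10 in all, crops included, and the job is handed in when it is done.

Besides the shell and the picture viewer there is one more tool, called after "Call:" by a JSON object that holds its "api" and its "payload". drive_tool: Moves the arm, as the interface text tells. Its arguments: {"type":"object","properties":{"series":{"type":"array"},"squeeze":{"type":"number"}},"required":["series"]}

```bash
ls; mkdir -p pics; python3 - <<'E'
from station import readout, imaging
import cv2,numpy as np
o=readout.get_obs()
for k,v in o.items(): print(k,np.round(v,4))
for n in ("scene","side","wrist"):
    im=imaging.read_camera(n); cv2.imwrite(f"pics/a_{n}.png",im[:,:,::-1]); print(n,imaging.camera_model(n))
E
```

```text
pics
t 0.0
q [-1.3181  0.4778  0.0223  1.5565 -0.0115  1.1093 -0.0831]
joint_vel [ 0.0005 -0.0012  0.0007 -0.      0.0004 -0.0014 -0.0002]
joint_torque [ 3.00000e-04 -5.96452e+01  1.60810e+00 -2.81194e+01  1.25000e-02
  9.50000e-03 -0.00000e+00]
eef_pos [0.2381 0.631  0.2303]
tool_rot [-1.000e-04  1.794e-01  9.838e-01 -9.000e-04]
contact_force [-0.2381 -0.4327 -0.36  ]
torque [-0.0218 -0.0407 -0.01  ]
grasp_force 0.0
gripper_width 1.0006
scene {'vfov': 50.26939333646797, 'cx': 284.9701554893388, 'cy': 213.6404194506075, 'xyz': array([-0.29223329, -0.82423121,  0.93548361]), 'orientation': array([-0.40439669,  0.81817517, -0.36277322,  0.1882772 ])}
side {'vfov': 43.918444024542936, 'cx': 277.403492510652, 'cy': 204.10786599668725, 'xyz': array([0.62829656, 1.3971117 , 1.0921722 ]), 'orientation': array([-0.01224387,  0.0279838 ,  0.87683349, -0.47982292])}
wrist {'vfov': 68.64642918152381, 'cx': 276.7176614970552, 'cy': 205.67883241581424, 'xyz': array([0.16620276, 0.65920022, 0.37348418]), 'orientation': array([0.12903627, 0.81251136, 0.56169247, 0.08761561])}
```

View pics/a_scene.png

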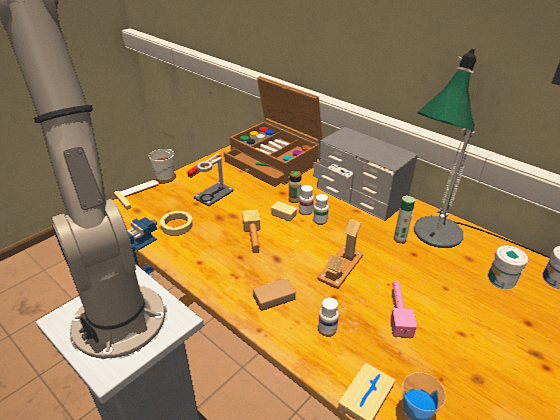

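View pics/a_side.png

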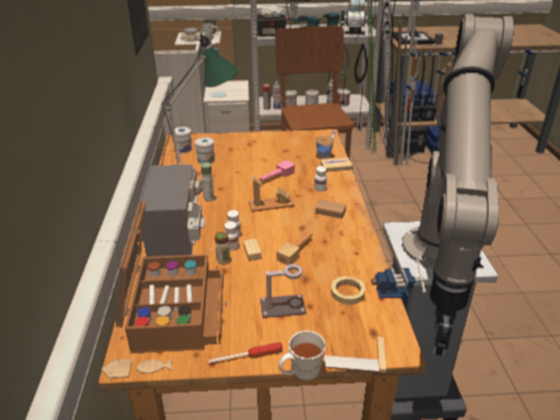

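The scene view shows the wooden mallet (head at 251,216, handle end 256,248), the rest at (340,262) and the ring stand at (213,190). The side view shows the mallet head at (290,253), the rest at (272,195) and the ring at (292,271). The pink mallet is the look-alike.

```bash
cat > h.py <<'E'
import numpy as np, cv2
from scipy.spatial.transform import Rotation as R
from station import readout, imaging
def rot(q): return R.from_quat(np.roll(q,-1)).as_matrix()
def cam(n): 
    m=imaging.camera_model(n); return dict(f=210/np.tan(np.radians(m['vfov']/2)),c=np.array([m['cx'],m['cy']]),p=np.array(m['xyz']),R=rot(m['orientation']))
def plane(c,uv,z):
    uv=np.atleast_2d(uv); d=np.c_[(uv-c['c'])/c['f'],np.ones(len(uv))]@c['R'].T
    return c['p']+d*((z-c['p'][2])/d[:,2])[:,None]
def proj(c,P):
    q=(np.atleast_2d(P)-c['p'])@c['R']; return q[:,:2]/q[:,2:]*c['f']+c['c']
E
python3 - <<'E'
from h import *
np.set_printoptions(precision=3,suppress=True)
for n in ("scene","side"):
    c=cam(n); imaging.read_camera(n)
    for t,z in (("mallet",.021),("rest",.05),("ring_stand",.02),("ring_top",.14)):
        for d in imaging.cut_out(t,n)[:3]:
            ys,xs=np.nonzero(d['mask']); 
            print(n,t,round(d['conf'],2),np.round(d['centre']),plane(c,d['centre'],z)[0],len(xs),xs.min(),xs.max(),ys.min(),ys.max())
# hand clicks
s=cam("scene");b=cam("side")
print("head",plane(s,[251,216],.03),plane(b,[289,253],.03))
print("end",plane(s,[256,248],.02),plane(b,[310,237],.02))
print("ring",plane(b,[292,271],.14))
print("base",plane(b,[283,304],.01),plane(s,[213,193],.01))
print("rest",plane(b,[[250,207],[294,202]],.0),plane(s,[[340,270]],.0))
im=np.hstack([cv2.resize(cv2.imread("pics/a_scene.png")[150:300,180:380],(400,300),interpolation=3),cv2.resize(cv2.imread("pics/a_side.png")[170:320,220:420],(400,300),interpolation=3)])
cv2.imwrite("pics/b.png",im)
E
```

```text
scene mallet 0.84 [250. 226.] [0.495 0.015 0.021] 516 241 259 209 249
scene rest 0.96 [343. 259.] [ 0.543 -0.323  0.05 ] 1302 317 361 220 287
scene ring_stand 0.89 [215. 188.] [0.565 0.268 0.02 ] 841 194 233 157 204
scene ring_top 0.76 [214. 186.] [0.456 0.132 0.14 ] 760 196 231 157 204
side mallet 0.84 [290. 252.] [0.509 0.024 0.021] 539 276 312 232 265
side mallet 0.66 [283. 172.] [ 0.492 -0.52   0.021] 350 260 294 161 181
side rest 0.71 [266. 202.] [ 0.576 -0.249  0.05 ] 716 249 293 177 212
side ring_stand 0.97 [282. 301.] [0.551 0.255 0.02 ] 1295 260 306 265 317
side ring_top 0.7 [284. 303.] [0.555 0.392 0.14 ] 1371 260 306 265 318
side ring_top 0.19 [267. 201.] [ 0.577 -0.11   0.14 ] 742 249 293 176 211
head [[0.526 0.04  0.03 ]] [[0.513 0.042 0.03 ]]
end [[ 0.431 -0.077  0.02 ]] [[ 0.432 -0.055  0.02 ]]
ring [[0.523 0.265 0.14 ]]
base [[0.548 0.259 0.01 ]] [[0.547 0.258 0.01 ]]
rest [[ 0.637 -0.292  0.   ]
 [ 0.465 -0.317  0.   ]] [[ 0.546 -0.314  0.   ]]
```

View pics/b.png

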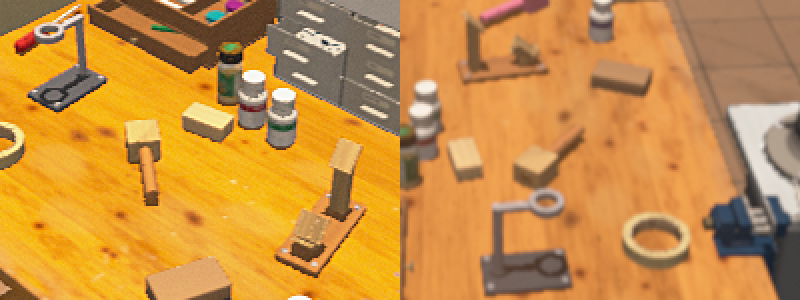

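The crops show the mallet head toward +x/+y at a heading of about 50°. The rest's high end points to +x at about 8°, and the ring is near (0.52, 0.265). Next is a row planner, then a move above the mallet.

```bash
cat >> h.py <<'E'
def head(v): return np.degrees(np.arctan2(v[1],v[0]))
def plan(target,yh,close,step=.048,n=0,start=None):
    """rows to bring the TCP to target with tool y at heading yh (or its opposite kept by caller)"""
    o=readout.get_obs(); T=rot(o['tool_rot']); p=np.array(o['eef_pos']); h=head(T[:,1])
    if start is not None: p,h=np.array(start[0]),start[1]
    dh=(yh-h+180)%360-180; d=np.array(target)-p
    n=max(n,int(np.ceil(max(np.linalg.norm(d)/step,abs(dh)/8.5))))
    rows=[]
    for i in range(n):
        a=np.radians(h+dh*i/n); Y=np.array([np.cos(a),np.sin(a)]); X=np.array([-Y[1],Y[0]])
        s=d/n; rows.append([round(float(100*s[:2]@X),2),round(float(100*s[:2]@Y),2),round(float(-100*s[2]),2),round(-dh/n,2),close])
    print("from",np.round(p,3),round(h,1)); 
    for i in range(0,n,8): print(rows[i:i+8])
E
python3 -c "
from h import *
plan([.49,.01,.2],140,-1)"
```

```text
from [0.238 0.632 0.231] 69.3
[[-3.25, -3.52, 0.22, np.float64(-5.05), -1], [-2.93, -3.79, 0.22, np.float64(-5.05), -1], [-2.58, -4.03, 0.22, np.float64(-5.05), -1], [-2.22, -4.25, 0.22, np.float64(-5.05), -1], [-1.84, -4.42, 0.22, np.float64(-5.05), -1], [-1.44, -4.57, 0.22, np.float64(-5.05), -1], [-1.03, -4.68, 0.22, np.float64(-5.05), -1], [-0.62, -4.75, 0.22, np.float64(-5.05), -1]]
[[-0.2, -4.79, 0.22, np.float64(-5.05), -1], [0.23, -4.78, 0.22, np.float64(-5.05), -1], [0.65, -4.75, 0.22, np.float64(-5.05), -1], [1.06, -4.67, 0.22, np.float64(-5.05), -1], [1.47, -4.56, 0.22, np.float64(-5.05), -1], [1.86, -4.41, 0.22, np.float64(-5.05), -1]]
```

Call:
{"api": "drive_tool", "payload": {"series": [[-3.2,-3.5,0.2,-5,-1],[-2.9,-3.8,0.2,-5,-1],[-2.6,-4.0,0.2,-5,-1],[-2.2,-4.2,0.2,-5,-1],[-1.8,-4.4,0.2,-5,-1],[-1.4,-4.6,0.2,-5,-1],[-1.0,-4.7,0.2,-5,-1],[-0.6,-4.7,0.2,-5,-1]], "squeeze": 20}}

```text
t: 1.45
eef_pos: [0.3798, 0.2753, 0.2156]
tool_rot: [0.0, -0.17, 0.986, 0.0]
contact_force: [0.5, 1.2, -0.4]
gripper_width: 1.0
grasp_force: 0.0
```

Call:
{"api": "drive_tool", "payload": {"series": [[-0.2,-4.8,0.2,-5,-1],[0.2,-4.8,0.2,-5,-1],[0.6,-4.7,0.2,-5,-1],[1.1,-4.7,0.2,-5,-1],[1.5,-4.5,0.2,-5,-1],[1.9,-4.4,0.2,-5,-1],[0,0,0,0,-1]]}}

```text
t: 2.15
eef_pos: [0.4858, 0.003, 0.2036]
tool_rot: [0.0, -0.414, 0.91, -0.001]
contact_force: [-0.2, 0.8, -0.9]
gripper_width: 0.996
grasp_force: 0.0
```

```bash
python3 - <<'E'
from h import *
np.set_printoptions(precision=3,suppress=True)
o=readout.get_obs(); print(o['t'],o['eef_pos'],head(rot(o['tool_rot'])[:,1]),o['q'])
c=cam("wrist"); im=imaging.read_camera("wrist"); cv2.imwrite("pics/c.png",im[:,:,::-1])
for d in imaging.cut_out("mallet","wrist")[:3]:
    m=d['mask'].astype(np.uint8); print(d['conf'],d['centre'],m.sum()); 
    cn=max(cv2.findContours(m,0,2)[0],key=len)[:,0,:]
    P=plane(c,cn.astype(float),.021)[:,:2]; ys,xs=np.nonzero(m); Q=plane(c,np.c_[xs,ys].astype(float),.021)[:,:2]
    mu=Q.mean(0); w,v=np.linalg.eigh(np.cov((Q-mu).T)); a=v[:,1]; print(mu,head(a),((Q-mu)@a).min(),((Q-mu)@a).max(),((Q-mu)@v[:,0]).min(),((Q-mu)@v[:,0]).max())
E
```

```text
2.15 [0.486 0.003 0.204] 138.91052227430617 [-0.322  0.195  0.211  2.039 -0.048  0.911  2.339]
0.77 [271.7, 195.4] 5146
[0.496 0.001] 50.87140061336589 -0.1036228596996802 0.07583105195054574 -0.028759483355653204 0.028310874731424313
```

View pics/c.png

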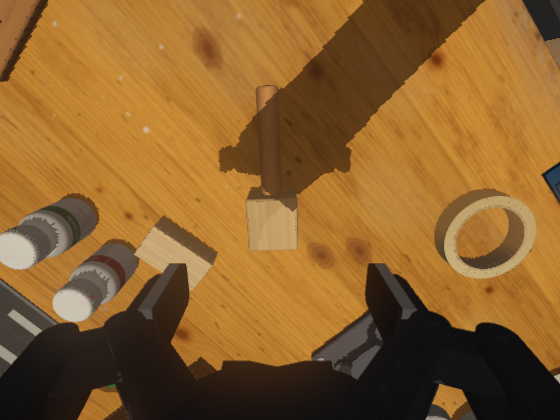

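The wrist view shows the mallet: head top face from (247,203) to (298,250), handle end at (266,86). Now to work out the grasp.

```bash
python3 - <<'E'
from h import *
np.set_printoptions(precision=4,suppress=True)
c=cam("wrist")
e=plane(c,[[247,250],[298,250],[297,208],[247,203]],.042); print(e)
h=plane(c,[266,86],.03); k=plane(c,[[258,140],[279,140],[261,185],[282,185]],.021); print(h,k)
ax=e[:2].mean(0)-k.mean(0); print(head(ax), head(e[0]-e[1])-90)
E
```

```text
[[0.5568 0.0404 0.042 ]
 [0.5148 0.0769 0.042 ]
 [0.4847 0.0391 0.042 ]
 [0.5204 0.0009 0.042 ]]
[[ 0.4302 -0.0717  0.03  ]] [[ 0.4712 -0.0385  0.021 ]
 [ 0.4547 -0.0242  0.021 ]
 [ 0.5009 -0.0006  0.021 ]
 [ 0.4837  0.0143  0.021 ]]
50.63076126769118 -130.94026385271158
```

```bash
python3 - <<'E'
from h import *
c=cam("wrist"); a=np.radians(50.5); A=np.array([np.cos(a),np.sin(a)]); B=np.array([-A[1],A[0]])
W=plane(c,[[165,218],[216,255],[190,290],[136,252]],.03)[:,:2]; g=np.array([.528,.0494])
print(np.round((W-g)@np.c_[A,B],4))
plan([*g,.1],140.5,-.6)
plan([*g,.003],140.5,-.6,start=([*g,.1],140.5))
E
```

```text
[[-0.0236 -0.117 ]
 [ 0.0226 -0.065 ]
 [ 0.0678 -0.0998]
 [ 0.0166 -0.1555]]
from [0.484 0.009 0.203] 139.1
[[-1.97, -0.21, 3.44, np.float64(-0.47), -0.6], [-1.97, -0.23, 3.44, np.float64(-0.47), -0.6], [-1.97, -0.24, 3.44, np.float64(-0.47), -0.6]]
from [0.528 0.049 0.1  ] 140.5
[[0.0, 0.0, 3.23, -0.0, -0.6], [0.0, 0.0, 3.23, -0.0, -0.6], [0.0, 0.0, 3.23, -0.0, -0.6]]
```

Call:
{"api": "drive_tool", "payload": {"series": [[-1.6,-0.2,3.0,-0.5,-0.6],[-1.6,-0.2,3.0,-0.5,-0.6],[0,0,0,-0.5,-0.6],[0,0,0,0,-0.6],[0,0,0,0,-0.6]]}}

```text
t: 2.75
eef_pos: [0.5082, 0.032, 0.1444]
tool_rot: [0.001, -0.429, 0.903, -0.0]
contact_force: [-0.6, -0.2, 0.0]
gripper_width: 0.804
grasp_force: 0.0
```

```bash
python3 - <<'E'
from h import *
np.set_printoptions(precision=4,suppress=True)
o=readout.get_obs(); print(o['eef_pos'],head(rot(o['tool_rot'])[:,1]),o['gripper_width'],np.abs(o['joint_vel']).max())
c=cam("wrist"); im=imaging.read_camera("wrist"); cv2.imwrite("pics/d.png",im[:,:,::-1]); np.savez("d.npz",**c)
o=readout.get_obs(); print(o['eef_pos'])
E
```

```text
[0.5082 0.032  0.1444] 140.83388195776163 0.8038538758674244 0.010621003016501561
[0.5084 0.0318 0.1447]
```

View pics/d.png

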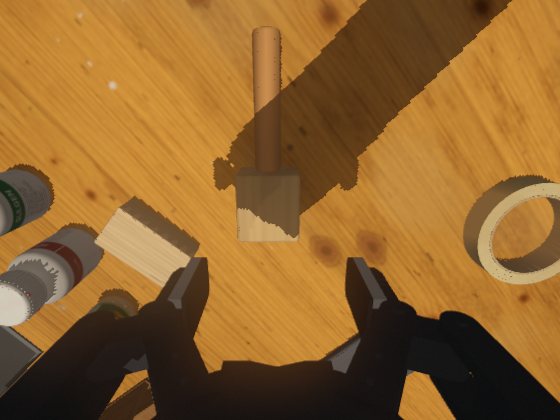

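The close view shows the head's end edge from (237,240) to (299,242) and the handle end at (266,28).

```bash
python3 - <<'E'
from h import *
np.set_printoptions(precision=4,suppress=True)
c=dict(np.load("d.npz"))
e=plane(c,[[237,240],[299,242],[299,182],[237,181]],.042)[:,:2]; h=plane(c,[266.5,28],.032)[0,:2]
E=e[:2].mean(0); print(e,E,h,head(E-h),np.linalg.norm(E-h),head(e[0]-e[1])+90, head(e[1]-e[2]),head(e[0]-e[3]))
a=np.radians(head(E-h)); g=E-.012*np.array([np.cos(a),np.sin(a)]); print(g)
A=np.array([np.cos(a),np.sin(a)]); B=np.array([-A[1],A[0]])
print((plane(c,[[199,240],[180,280],[132,197],[97,240]],.03)[:,:2]-g)@np.c_[A,B])
plan([*g,.003],90+np.degrees(a),-.6)
E
```

```text
[[ 0.5571  0.0346]
 [ 0.5164  0.0702]
 [ 0.4834  0.0278]
 [ 0.5222 -0.0048]] [0.5367 0.0524] [ 0.4315 -0.0765] 50.77961250987778 0.16638355791961063 48.79193690675781 52.076288417462635 48.515912827043486
[0.5292 0.0431]
[[ 0.0165 -0.0634]
 [ 0.0582 -0.0847]
 [-0.0243 -0.1186]
 [ 0.0166 -0.1565]]
from [0.508 0.032 0.145] 140.8
[[-0.73, -0.3, 4.72, np.float64(0.01), -0.6], [-0.73, -0.3, 4.72, np.float64(0.01), -0.6], [-0.73, -0.3, 4.72, np.float64(0.01), -0.6]]
```

Call:
{"api": "drive_tool", "payload": {"series": [[-1.1,-0.5,3.5,0.5,-0.6],[-1.1,-0.4,3.5,0,-0.6],[0,0,3.5,0,-0.6],[0,0,2.5,0,-0.6],[0,0,1.2,0,-0.6],[0,0,0,0,-0.6]]}}

```text
t: 3.4
eef_pos: [0.5284, 0.0427, 0.0009]
tool_rot: [-0.001, -0.425, 0.905, 0.0]
contact_force: [-0.3, 0.2, 0.2]
gripper_width: 0.8
grasp_force: 0.0
```

Call:
{"api": "drive_tool", "payload": {"series": [[0,0,0,0,1],[0,0,0,0,1],[0,0,0,0,1],[0,0,0,0,1]]}}

```text
t: 3.8
eef_pos: [0.5301, 0.0431, 0.0028]
tool_rot: [0.001, -0.425, 0.905, -0.0]
contact_force: [-0.8, 0.2, 8.1]
gripper_width: 0.637
grasp_force: 22.5
```

Call:
{"api": "drive_tool", "payload": {"series": [[0,0,-2,0,1],[0,0,-4,0,1],[0,0,-4.5,0,1],[0,0,-4.5,0,1],[0,0,-4.5,0,1],[0,0,-4.5,0,1],[0,0,0,0,1]]}}

```text
t: 4.5
eef_pos: [0.5325, 0.0433, 0.2481]
tool_rot: [0.006, -0.425, 0.905, -0.001]
contact_force: [0.7, 0.2, -3.3]
gripper_width: 0.636
grasp_force: 22.8
```

```bash
python3 - <<'E'
from h import *
np.set_printoptions(precision=4,suppress=True)
o=readout.get_obs(); print(o['t'],o['eef_pos'],o['contact_force'],o['torque'],o['gripper_width'])
w=imaging.read_camera("wrist"); s=imaging.read_camera("side"); b=imaging.read_camera("scene")
im=np.hstack([cv2.resize(w,(400,300)),cv2.resize(s[150:300,200:400],(400,300))]); im2=np.hstack([cv2.resize(b[130:280,160:360],(400,300)),np.zeros((300,400,3),np.uint8)])
cv2.imwrite("pics/e.png",np.vstack([im,im2])[:,:,::-1])
E
```

```text
4.5 [0.5325 0.0433 0.2481] [ 0.7124  0.1528 -3.2796] [ 0.0506 -0.1344 -0.0261] 0.6363731618966236
```

View pics/e.png

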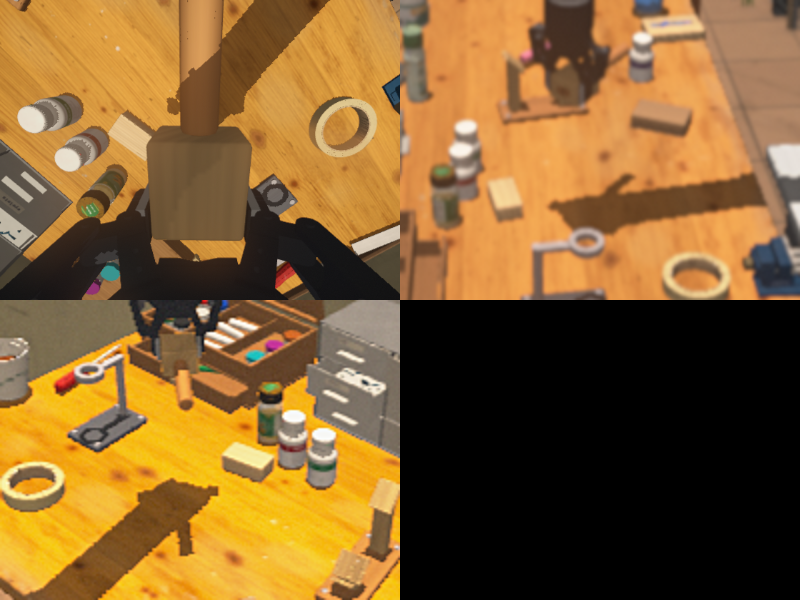

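The mallet is held firmly and stays horizontal: the handle points up in the wrist image and it has not swung. The tool can't tilt, so I'll hook the handle under the fixed ring and raise the tool, which turns the mallet handle-down in the pads.

```bash
python3 - <<'E'
from h import *
plan([.523,.045,.235],0,1)
s=cam("scene"); print(plane(s,[[208.5,163.5],[204.5,165.5]],.14), plane(cam("side"),[[292,271],[293,271]],.14))
E
```

```text
from [0.528 0.043 0.241] 140.3
[[0.01, 0.03, 0.03, np.float64(8.25), 1], [0.01, 0.03, 0.03, np.float64(8.25), 1], [0.02, 0.03, 0.03, np.float64(8.25), 1], [0.02, 0.02, 0.03, np.float64(8.25), 1], [0.03, 0.02, 0.03, np.float64(8.25), 1], [0.03, 0.02, 0.03, np.float64(8.25), 1], [0.03, 0.01, 0.03, np.float64(8.25), 1], [0.03, 0.01, 0.03, np.float64(8.25), 1]]
[[0.03, 0.0, 0.03, np.float64(8.25), 1], [0.03, -0.0, 0.03, np.float64(8.25), 1], [0.03, -0.01, 0.03, np.float64(8.25), 1], [0.03, -0.01, 0.03, np.float64(8.25), 1], [0.03, -0.01, 0.03, np.float64(8.25), 1], [0.03, -0.02, 0.03, np.float64(8.25), 1], [0.02, -0.02, 0.03, np.float64(8.25), 1], [0.02, -0.03, 0.03, np.float64(8.25), 1]]
[[0.02, -0.03, 0.03, np.float64(8.25), 1]]
[[0.53732396 0.25441029 0.14      ]
 [0.51926208 0.25413463 0.14      ]] [[0.52315309 0.26493277 0.14      ]
 [0.52033688 0.26512256 0.14      ]]
```

Call:
{"api": "drive_tool", "payload": {"series": [[0,0,0,8.4,1],[0,0,0,8.4,1],[0,0,0,8.4,1],[0,0,0,8.4,1],[0,0,0,8.4,1],[0,0,0,8.4,1],[0,0,0,8.4,1],[0,0,0,8.4,1]]}}

```text
t: 5.45
eef_pos: [0.5274, 0.0427, 0.2389]
tool_rot: [-0.002, 0.15, 0.989, -0.001]
contact_force: [0.8, -1.4, -1.9]
gripper_width: 0.628
grasp_force: 22.7
```

Call:
{"api": "drive_tool", "payload": {"series": [[0,0,0,8.4,1],[0,0,0,8.4,1],[0,0,0,8.4,1],[0,0,0,8.4,1],[0,0,0,8.4,1],[0,0,0,8.4,1],[0,0,0,8.4,1],[0,0,0,8.4,1]]}}

```text
t: 6.25
eef_pos: [0.5274, 0.0427, 0.239]
tool_rot: [-0.001, 0.672, 0.741, -0.002]
contact_force: [0.1, -0.3, -2.6]
gripper_width: 0.632
grasp_force: 22.7
```

Call:
{"api": "drive_tool", "payload": {"series": [[0,0,0,6.0,1],[0,0,0,0,1],[0,0,0,0,1]]}}

```text
t: 6.55
eef_pos: [0.528, 0.0429, 0.2399]
tool_rot: [-0.001, 0.706, 0.708, -0.001]
contact_force: [0.0, -0.0, -2.0]
gripper_width: 0.633
grasp_force: 22.8
```

```bash
python3 - <<'E'
from h import *
np.set_printoptions(precision=4,suppress=True)
o=readout.get_obs(); print(o['t'],o['eef_pos'],head(rot(o['tool_rot'])[:,1]),o['q'])
c=cam("wrist"); w=imaging.read_camera("wrist"); cv2.imwrite("pics/f.png",w[:,:,::-1]); np.savez("f.npz",**c)
for d in imaging.cut_out("ring_stand","wrist")[:2]:
    ys,xs=np.nonzero(d['mask']); print(d['conf'],d['centre'],xs.min(),xs.max(),ys.min(),ys.max())
print(proj(c,[.523,.265,.14]))
E
```

```text
6.55 [0.528  0.0429 0.2399] 0.10016703170720294 [-0.697   0.2538  0.597   1.921  -0.1655  1.0184 -0.0254]
0.65 [322.7, 5.4] 239 360 0 16
[[ 266.4468 -142.7961]]
```

View pics/f.png

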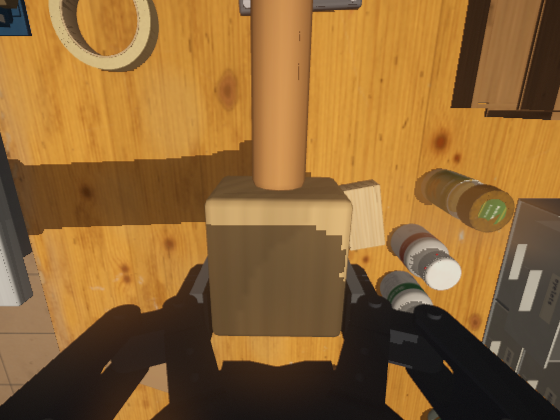

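The wrist view shows the handle pointing +y and the stand's base edge ahead at row ~10. Next: lower, slide the handle under the ring, then raise.

Call:
{"api": "drive_tool", "payload": {"series": [[0,-0.5,4,0,1],[0,0,4,0,1],[0,0,4,0,1],[0,0,3,0,1],[0,0,1,0,1],[0,0,0,0,1]]}}

```text
t: 7.25
eef_pos: [0.5232, 0.0427, 0.0803]
tool_rot: [-0.001, 0.707, 0.707, -0.001]
contact_force: [0.0, 0.3, -0.9]
gripper_width: 0.63
grasp_force: 22.8
```

Call:
{"api": "drive_tool", "payload": {"series": [[2.5,0,0,0,1],[2.5,0,0,0,1],[2.5,0,0,0,1],[1.8,0,0,0,1],[0,0,0,0,1],[0,0,-0.8,0,1],[0,0,-0.8,0,1]]}}

```text
t: 7.95
eef_pos: [0.5247, 0.1347, 0.0988]
tool_rot: [0.0, 0.708, 0.706, 0.0]
contact_force: [1.0, -0.6, -4.0]
gripper_width: 0.631
grasp_force: 21.9
```

Call:
{"api": "drive_tool", "payload": {"series": [[0,0,-1,0,1],[0,0,-1,0,1],[0,0,-1,0,1]]}}

```text
t: 8.25
eef_pos: [0.5241, 0.1355, 0.1284]
tool_rot: [0.0, 0.708, 0.706, 0.0]
contact_force: [0.5, 0.1, -4.8]
gripper_width: 0.627
grasp_force: 22.0
```

Call:
{"api": "drive_tool", "payload": {"series": [[0.3,0,-1,0,1],[0.4,0,-1,0,1],[0.4,0,-1,0,1],[0.4,0,-1,0,1],[0.4,0,-1,0,1],[0.1,0,-1,0,1],[0,0,0,0,1]]}}

```text
t: 8.95
eef_pos: [0.5251, 0.1565, 0.189]
tool_rot: [0.0, 0.707, 0.707, 0.001]
contact_force: [-0.2, -1.1, -2.2]
gripper_width: 0.628
grasp_force: 22.2
```

```bash
python3 - <<'E'
from h import *
o=readout.get_obs(); print(o['t'],o['eef_pos'],o['contact_force'])
w=imaging.read_camera("wrist"); s=imaging.read_camera("side"); b=imaging.read_camera("scene")
im=np.hstack([cv2.resize(w,(400,300)),cv2.resize(s[180:330,200:400],(400,300))]); im2=np.hstack([cv2.resize(b[100:250,160:360],(400,300)),np.zeros((300,400,3),np.uint8)])
cv2.imwrite("pics/g.png",np.vstack([im,im2])[:,:,::-1])
E
```

```text
8.95 [0.52508078 0.15648669 0.18895515] [-0.23753542 -1.12528085 -2.23046874]
```

View pics/g.png

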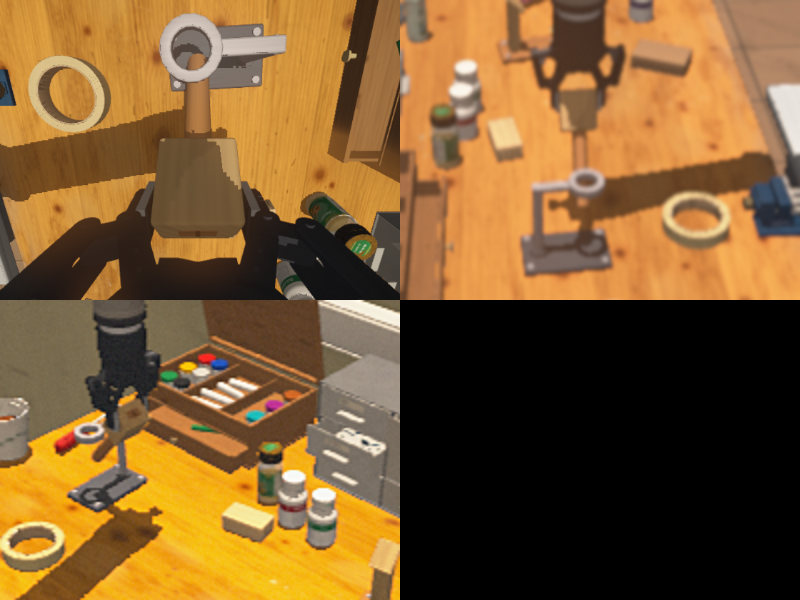

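Hooking worked: the handle now slopes down at roughly 50° under the ring, and the ring centre is at about (267,66) full-res. I'll back out and go to view the rest.

```bash
python3 - <<'E'
from h import *
c=cam("wrist"); print("ring",plane(c,[[267,66],[267,68]],.14), "post top",plane(c,[[392,61]],.14))
plan([.63,-.2,.28],98,1,start=([.525,.095,.28],0))
E
```

```text
ring [[0.52052935 0.2566439  0.14      ]
 [0.52051711 0.25560326 0.14      ]] post top [[0.5910635  0.25907783 0.14      ]]
from [0.525 0.095 0.28 ] 0
[[-2.46, 0.87, -0.0, -8.17, 1], [-2.56, 0.52, -0.0, -8.17, 1], [-2.61, 0.15, -0.0, -8.17, 1], [-2.6, -0.22, -0.0, -8.17, 1], [-2.54, -0.59, -0.0, -8.17, 1], [-2.43, -0.95, -0.0, -8.17, 1], [-2.27, -1.28, -0.0, -8.17, 1], [-2.07, -1.59, -0.0, -8.17, 1]]
[[-1.82, -1.87, -0.0, -8.17, 1], [-1.54, -2.11, -0.0, -8.17, 1], [-1.22, -2.31, -0.0, -8.17, 1], [-0.88, -2.46, -0.0, -8.17, 1]]
```

Call:
{"api": "drive_tool", "payload": {"series": [[-3,0,0,0,1],[-3,0,-2,0,1],[0,0,-4,0,1],[0,0,-3,0,1]]}}

```text
t: 9.5
eef_pos: [0.524, 0.0944, 0.2785]
tool_rot: [-0.0, 0.709, 0.706, -0.0]
contact_force: [0.9, 0.9, -1.6]
gripper_width: 0.631
grasp_force: 22.7
```

Ring ≈ (0.5205, 0.256).

Call:
{"api": "drive_tool", "payload": {"series": [[-2.5,0.9,0,-8.2,1],[-2.6,0.5,0,-8.2,1],[-2.6,0.2,0,-8.2,1],[-2.6,-0.2,0,-8.2,1],[-2.5,-0.6,0,-8.2,1],[-2.4,-1.0,0,-8.2,1],[-2.3,-1.3,0,-8.2,1],[-2.1,-1.6,0,-8.2,1]]}}

```text
t: 10.3
eef_pos: [0.5944, -0.1025, 0.2766]
tool_rot: [-0.001, 0.209, 0.978, 0.0]
contact_force: [0.3, 0.2, -2.5]
gripper_width: 0.629
grasp_force: 22.6
```

Call:
{"api": "drive_tool", "payload": {"series": [[-1.8,-1.9,0,-8.2,1],[-1.5,-2.1,0,-8.2,1],[-1.2,-2.3,0,-8.2,1],[-0.9,-2.5,0,-8.2,1],[0,0,0,0,1],[0,0,0,0,1]]}}

```text
t: 10.9
eef_pos: [0.6287, -0.2008, 0.2764]
tool_rot: [-0.001, -0.071, 0.997, 0.0]
contact_force: [0.3, 1.6, -2.3]
gripper_width: 0.624
grasp_force: 22.7
```

```bash
python3 - <<'E'
from h import *
np.set_printoptions(precision=4,suppress=True)
o=readout.get_obs(); print(o['t'],o['eef_pos'],head(rot(o['tool_rot'])[:,1]),o['q'])
c=cam("wrist"); w=imaging.read_camera("wrist"); cv2.imwrite("pics/i.png",w[:,:,::-1]); np.savez("i.npz",**c)
s=imaging.read_camera("scene"); cv2.imwrite("pics/i_s.png",s[:,:,::-1])
for d in imaging.cut_out("rest","wrist")[:2]:
    ys,xs=np.nonzero(d['mask']); print(d['conf'],d['centre'],xs.min(),xs.max(),ys.min(),ys.max())
E
```

```text
10.9 [ 0.6287 -0.2008  0.2764] 98.1449695467787 [-0.0729  0.4365  0.4058  1.5622 -0.1816  1.1817  2.0812]
0.95 [195.2, 99.0] 157 230 22 175
```

View pics/i.png

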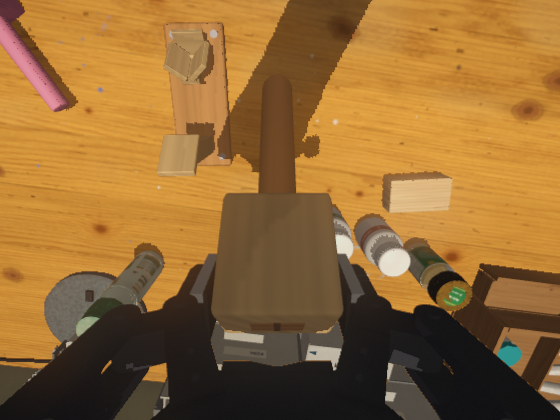

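The wrist view shows the rest board with corners (165,24), (222,23) and (231,162), the high pad at (179,155), the V at (187,57), and the handle tip at (277,78).

```bash
python3 - <<'E'
from h import *
from scipy.optimize import least_squares
np.set_printoptions(precision=4,suppress=True)
c=dict(np.load("i.npz"))
px=np.array([[165,24],[222,23],[231,163]]); P=plane(c,px,.012)[:,:2]; print(P,np.linalg.norm(P[0]-P[1]),np.linalg.norm(P[1]-P[2]),head(P[2]-P[1]),head(P[0]-P[1]))
# image top-right = low end, +y side
loc=np.array([[-.085,-.035],[-.085,.035],[.085,.035]])
def f(v):
    a=v[2]; Rm=np.array([[np.cos(a),-np.sin(a)],[np.sin(a),np.cos(a)]]); W=loc@Rm.T+v[:2]
    return (proj(c,np.c_[W,np.full(3,.012)])-px).ravel()
r=least_squares(f,[.55,-.31,.1]); v=r.x; print("rest",v[:2],np.degrees(v[2]),r.fun)
u=np.array([np.cos(v[2]),np.sin(v[2])])
print("foot",v[:2]-.06*u,"shoulder",v[:2]+.018*u)
print("check pad mid proj (x~.05,z .13):",proj(c,[[*(v[:2]+s*u),z] for s,z in ((.018,.113),(-.06,.035),(.018+.0212-.0148,.113+.0212-.0148),(.018+.0148+.0375,.113-.0148+.0375))]))
g=np.array([.6287,-.2008,.2764+.018]); k=np.radians(8.1)
for th in range(30,81,5):
    t=np.radians(th); d=np.array([-np.cos(t)*np.cos(k),-np.cos(t)*np.sin(k),-np.sin(t)]); print(th,proj(c,g+.158*d)[0],end=' ')
E
```

```text
[[ 0.4799 -0.3544]
 [ 0.4695 -0.2885]
 [ 0.6319 -0.2623]] 0.06671306744473982 0.1645036361811051 9.160988539999972 -81.00595456876582
rest [ 0.5575 -0.3086] 8.957878971738497 [-1.777  -1.1665  1.0963 -1.175   0.7778  3.1967]
foot [ 0.4982 -0.318 ] shoulder [ 0.5753 -0.3058]
check pad mid proj (x~.05,z .13): [[176.4224 116.8159]
 [190.0292  42.2674]
 [175.0965 124.0803]
 [175.3109 175.4902]]
30 [277.4842  -3.3111] 35 [277.4275  17.0865] 40 [277.3793  36.2464] 45 [277.3382  54.3677] 50 [277.3028  71.6155] 55 [277.2725  88.1289] 60 [277.2464 104.0267] 65 [277.224 119.412] 70 [277.2048 134.3759] 75 [277.1885 148.9998] 80 [277.1747 163.3576]
```

```bash
python3 - <<'E'
from h import *
plan([.5957,-.3026,.276],99,1)
E
```

```text
from [ 0.629 -0.199  0.277] 98.4
[[1.61, -3.27, 0.03, np.float64(-0.21), 1], [1.62, -3.26, 0.03, np.float64(-0.21), 1], [1.63, -3.26, 0.03, np.float64(-0.21), 1]]
```

Call:
{"api": "drive_tool", "payload": {"series": [[1.6,-3.3,0,-0.6,1],[1.6,-3.3,0,0,1],[1.6,-3.2,0,0,1],[0,0,2,0,1],[0,0,4,0,1],[0,0,2,0,1],[0,0,0,0,1],[0,0,0,0,1]]}}

```text
t: 11.85
eef_pos: [0.5971, -0.3035, 0.1979]
tool_rot: [0.0, -0.078, 0.997, 0.0]
contact_force: [1.0, -0.3, -1.5]
gripper_width: 0.629
grasp_force: 22.7
```

```bash
python3 - <<'E'
from h import *
np.set_printoptions(precision=4,suppress=True)
o=readout.get_obs(); print(o['t'],o['eef_pos'],head(rot(o['tool_rot'])[:,1]))
c=cam("wrist"); w=imaging.read_camera("wrist"); cv2.imwrite("pics/j_w.png",w[:,:,::-1]); np.savez("j.npz",**c)
b=imaging.read_camera("scene"); s=imaging.read_camera("side")
im2=np.hstack([cv2.resize(b[180:300,270:430],(400,300),interpolation=3),cv2.resize(s[120:240,190:350],(400,300),interpolation=3)])
cv2.imwrite("pics/j.png",np.vstack([np.hstack([cv2.resize(w[:,:,:],(400,300)),cv2.resize(w[0:150,180:380],(400,300))]),im2])[:,:,::-1])
E
```

```text
11.85 [ 0.5971 -0.3035  0.1979] 98.9764054251717
```

View pics/j.png

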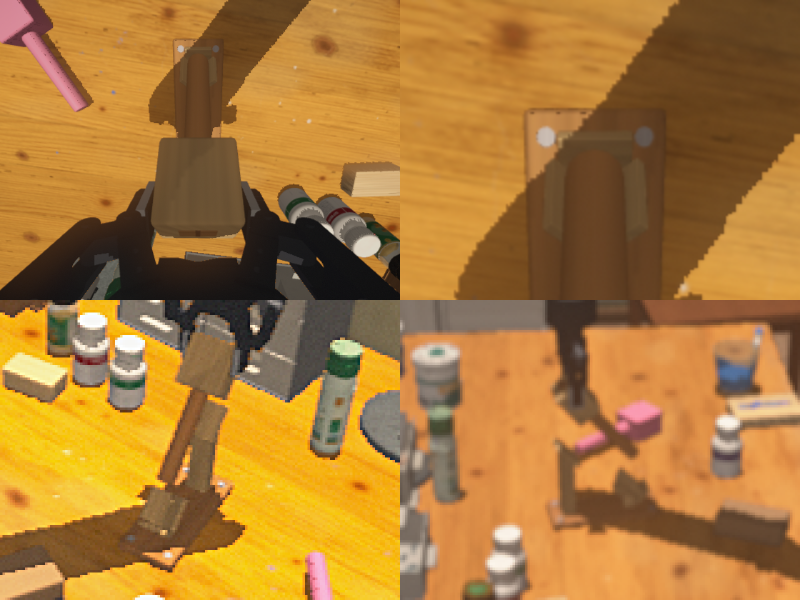

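The handle is centred over the V (zoom: V centre and handle both at column ~277). I'll check the rest position against the low board edge, at row 54 and columns 242–312.

```bash
python3 - <<'E'
from h import *
c=dict(np.load("j.npz")); P=plane(c,[[243,54],[312,54]],.012)[:,:2]; print(P, P.mean(0), head(P[0]-P[1])+90)
u=np.array([np.cos(np.radians(9)),np.sin(np.radians(9))]); v=P.mean(0)+.085*u; print("rest",v, "tcp rel rest",(np.array([.5971,-.3035])-v)@u,(np.array([.5971,-.3035])-v)@[-u[1],u[0]])
print("tip px for theta:")
for th in (45,50,55):
    t=np.radians(th); a=np.array([*(np.cos(t)*u),np.sin(t)]); n=np.array([*(-np.sin(t)*u),np.cos(t)])
    print(th,proj(c,np.array([.5971,-.3035,.1979+.024])-.158*a-.006*n), proj(c,np.array([.5971,-.3035,.1979+.024])-.158*a+.005*n))
E
```

```text
[[ 0.47851747 -0.35585422]
 [ 0.46813621 -0.2898068 ]] [ 0.47332684 -0.32283051] 8.932609638773897
rest [ 0.55728035 -0.30953358] tcp rel rest 0.04027326435336994 -0.00026986606639843586
tip px for theta:
45 [[277.35007163  60.42117067]] [[277.35972953  45.92287281]]
50 [[277.34100255  77.84842518]] [[277.34804456  64.04953012]]
55 [[277.33476766  94.52584308]] [[277.33958401  81.30977781]]
```

Call:
{"api": "drive_tool", "payload": {"series": [[0.6,0,1.5,0,1],[0,0,1.5,0,1],[0,0,1.2,0,1],[0,0,0.8,0,1],[0,0,0.4,0,1],[0,0,0,0,1]]}}

```text
t: 12.6
eef_pos: [0.5905, -0.305, 0.1426]
tool_rot: [-0.0, -0.078, 0.997, 0.0]
contact_force: [0.4, 0.7, -3.3]
gripper_width: 0.634
grasp_force: 22.8
```

Call:
{"api": "drive_tool", "payload": {"series": [[-0.3,0,0.3,0,1],[-0.3,0,0.3,0,1],[-0.3,0,0.3,0,1],[0,0,0,0,1]]}}

```text
t: 13.0
eef_pos: [0.6002, -0.3033, 0.134]
tool_rot: [0.0, -0.078, 0.997, 0.0]
contact_force: [-0.1, 0.9, -1.3]
gripper_width: 0.628
grasp_force: 23.0
```

Call:
{"api": "drive_tool", "payload": {"series": [[-0.3,0,0.2,0,1],[-0.1,0,0.3,0,1],[0,0,0.2,0,1],[0,0,0,0,1]]}}

```text
t: 13.4
eef_pos: [0.6031, -0.3034, 0.1312]
tool_rot: [0.0, -0.077, 0.997, 0.001]
contact_force: [-13.1, 7.3, 26.5]
gripper_width: 0.63
grasp_force: 26.5
```

```bash
python3 - <<'E'
from h import *
o=readout.get_obs(); print(o['t'],o['eef_pos'],o['contact_force'],o['torque'])
w=imaging.read_camera("wrist"); b=imaging.read_camera("scene"); s=imaging.read_camera("side")
im2=np.hstack([cv2.resize(b[180:300,270:430],(400,300),interpolation=3),cv2.resize(s[120:240,190:350],(400,300),interpolation=3)])
cv2.imwrite("pics/k.png",np.vstack([np.hstack([cv2.resize(w,(400,300)),cv2.resize(w[0:150,180:380],(400,300))]),im2])[:,:,::-1])
E
```

```text
13.4 [ 0.60310548 -0.3033557   0.13124197] [-13.07295081   7.26072893  26.52525055] [ 1.8610382   2.69957554 -0.09891257]
```

View pics/k.png

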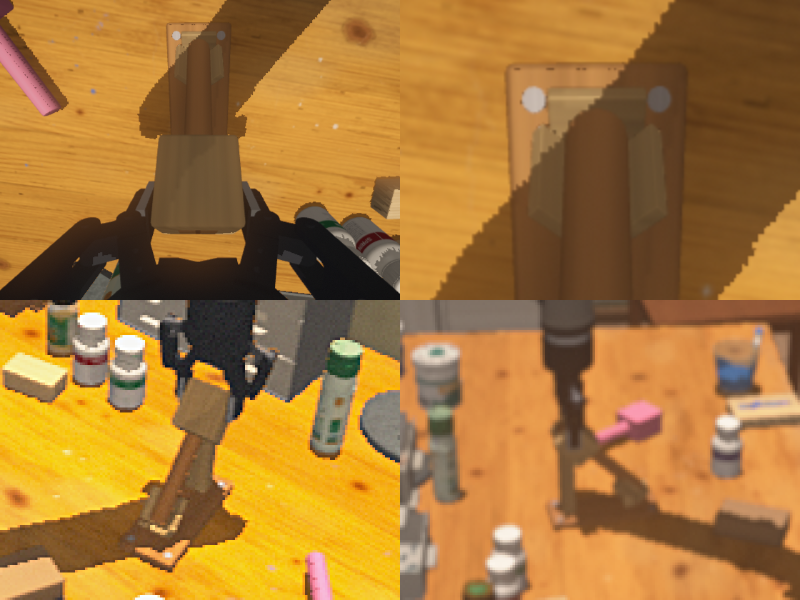

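The mallet lies in the V with its tip at the stop and the head on the pad. I'll relieve the press and let go.

Call:
{"api": "drive_tool", "payload": {"series": [[0,0,-0.3,0,1],[0,0,-0.1,0,1],[0,0,0,0,-1],[0,0,0,0,-1],[0,0,0,0,-1],[0,0,0,0,-1],[0,0,0,0,-1],[0,0,0,0,-1]]}}

```text
t: 14.35
eef_pos: [0.6035, -0.3032, 0.1312]
tool_rot: [0.0, -0.078, 0.997, -0.0]
contact_force: [0.4, 0.5, 0.2]
gripper_width: 0.997
grasp_force: 0.0
```

```bash
python3 - <<'E'
from h import *
o=readout.get_obs(); print(o['t'],o['eef_pos'],o['contact_force'],o['gripper_width'])
c=cam("wrist"); np.savez("l.npz",**c)
w=imaging.read_camera("wrist"); b=imaging.read_camera("scene"); s=imaging.read_camera("side")
im2=np.hstack([cv2.resize(b[180:300,270:430],(400,300),interpolation=3),cv2.resize(s[120:240,190:350],(400,300),interpolation=3)])
cv2.imwrite("pics/l.png",np.vstack([np.hstack([cv2.resize(w,(400,300)),cv2.resize(w[0:150,180:380],(400,300))]),im2])[:,:,::-1])
E
```

```text
14.35 [ 0.60349944 -0.30316803  0.13121686] [0.40778694 0.53222756 0.15268369] 0.9967673228210522
```

View pics/l.png

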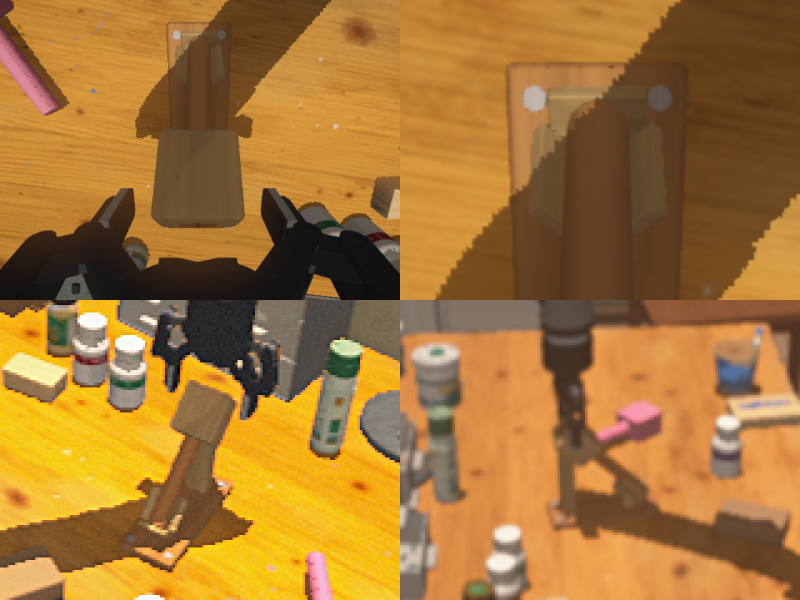

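The wrist, scene and side crops show the mallet home in the rest: handle tip at the stop, head on the pad, fingers clear. That picture also took me past the 10-picture viewing limit (12 by my count), so from here I work only from numbers. Now to retake the head.

Call:
{"api": "drive_tool", "payload": {"series": [[0,0,0.4,0,-1],[0,0,0,0,1],[0,0,0,0,1],[0,0,0,0,1],[0,0,0,0,1],[0,0,0,0,1],[0,0,0,0,1]]}}

```text
t: 15.2
eef_pos: [0.6034, -0.3032, 0.1272]
tool_rot: [-0.0, -0.078, 0.997, 0.0]
contact_force: [-0.1, -0.6, -0.9]
gripper_width: 0.632
grasp_force: 21.6
```

Call:
{"api": "drive_tool", "payload": {"series": [[0,0,-1,0,1],[0,0,-2,0,1],[0,0,-4,0,1],[0,0,-4,0,1],[0,0,-3,0,1],[0,0,0,0,1],[0,0,0,0,1]]}}

```text
t: 15.9
eef_pos: [0.6035, -0.3031, 0.2679]
tool_rot: [0.001, -0.078, 0.997, -0.0]
contact_force: [-0.2, -0.3, -3.6]
gripper_width: 0.628
grasp_force: 22.3
```

```bash
python3 - <<'E'
from h import *
np.set_printoptions(precision=4,suppress=True)
o=readout.get_obs(); p=np.array(o['eef_pos']); print(o['t'],p,o['contact_force'],o['gripper_width'])
c=cam("wrist"); imaging.read_camera("wrist")
for d in imaging.cut_out("mallet","wrist")[:2]:
    ys,xs=np.nonzero(d['mask']); i=ys.argmin(); print(d['conf'],xs.min(),xs.max(),ys.min(),ys.max(),xs[ys<ys.min()+6].mean())
u=-rot(o['tool_rot'])[:2,0]
for th in range(40,91,10):
    t=np.radians(th); a=np.array([*(np.cos(t)*u),np.sin(t)]); n=np.array([*(-np.sin(t)*u),np.cos(t)])
    print(th,proj(c,p+[0,0,.024]-.156*a+.005*n))
plan([.5205,.09,.25],0,1)
E
```

```text
15.9 [ 0.6035 -0.3031  0.2679] [-0.211  -0.298  -3.5979] 0.6281540510176515
0.86 18 149 0 142 54.79829545454545
40 [[277.5444  28.8825]]
50 [[277.4959  65.6284]]
60 [[277.4629  99.0292]]
70 [[277.4413 130.1121]]
80 [[277.4284 159.6524]]
90 [[277.4227 188.2753]]
from [ 0.603 -0.302  0.266] 98.9
[[0.17, 3.34, 0.13, np.float64(8.24), 1], [0.64, 3.28, 0.13, np.float64(8.24), 1], [1.11, 3.15, 0.13, np.float64(8.24), 1], [1.55, 2.96, 0.13, np.float64(8.24), 1], [1.96, 2.71, 0.13, np.float64(8.24), 1], [2.33, 2.4, 0.13, np.float64(8.24), 1], [2.65, 2.04, 0.13, np.float64(8.24), 1], [2.91, 1.64, 0.13, np.float64(8.24), 1]]
[[3.12, 1.21, 0.13, np.float64(8.24), 1], [3.26, 0.75, 0.13, np.float64(8.24), 1], [3.33, 0.27, 0.13, np.float64(8.24), 1], [3.33, -0.21, 0.13, np.float64(8.24), 1]]
```

Call:
{"api": "drive_tool", "payload": {"series": [[0.2,3.3,0,8.2,1],[0.6,3.3,0,8.2,1],[1.1,3.2,0,8.2,1],[1.5,3.0,0,8.2,1],[2.0,2.7,0,8.2,1],[2.3,2.4,0,8.2,1],[2.6,2.0,0,8.2,1],[2.9,1.6,0,8.2,1]]}}

```text
t: 16.8
eef_pos: [0.5472, -0.0407, 0.2657]
tool_rot: [-0.001, 0.477, 0.879, -0.001]
contact_force: [0.8, 0.2, -2.7]
gripper_width: 0.629
grasp_force: 22.6
```

Call:
{"api": "drive_tool", "payload": {"series": [[3.1,1.2,0,8.2,1],[3.2,0.8,0,8.2,1],[3.3,0.3,0,8.2,1],[3.3,-0.2,0,8.6,1],[0,0,0,0,1],[0,0,0,0,1]]}}

```text
t: 17.4
eef_pos: [0.5205, 0.0882, 0.266]
tool_rot: [-0.0, 0.705, 0.709, -0.001]
contact_force: [1.0, -1.0, -2.0]
gripper_width: 0.628
grasp_force: 22.6
```

```bash
python3 - <<'E'
from h import *
np.set_printoptions(precision=4,suppress=True)
o=readout.get_obs(); p=np.array(o['eef_pos']); print(o['t'],p,head(rot(o['tool_rot'])[:,1]),o['contact_force'],o['gripper_width'],o['q'])
c=cam("wrist"); w=imaging.read_camera("wrist"); cv2.imwrite("pics/m.png",w[:,:,::-1])
for t in ("mallet","ring_stand"):
  for d in imaging.cut_out(t,"wrist")[:2]:
    ys,xs=np.nonzero(d['mask']); print(t,d['conf'],xs.min(),xs.max(),ys.min(),ys.max(),xs[ys<ys.min()+6].mean())
u=-rot(o['tool_rot'])[:2,0]
for th in range(40,91,10):
    t=np.radians(th); a=np.array([*(np.cos(t)*u),np.sin(t)]); n=np.array([*(-np.sin(t)*u),np.cos(t)])
    print(th,proj(c,p+[0,0,.024]-.156*a+.005*n))
print(proj(c,[[.5205,.256,.14]]))
for r in range(30,200,10): print(r,w[r,277].tolist(),end=' ')
E
```

```text
17.4 [0.5205 0.0882 0.266 ] 0.348726302909732 [ 0.9634 -0.9957 -2.0057] 0.6280895579020084 [-0.843   0.2256  0.6605  1.8964 -0.1557  1.0737 -0.1137]
mallet 0.61 208 344 49 325 277.56382978723406
mallet 0.26 338 379 207 267 358.05785123966945
ring_stand 0.97 246 363 0 63 304.25685425685424
40 [[273.9684  31.5502]]
50 [[274.3981  67.8623]]
60 [[274.7073 100.9464]]
70 [[274.9285 131.7923]]
80 [[275.0822 161.1517]]
90 [[275.1812 189.6345]]
[[275.9945 -20.5632]]
30 [115, 106, 101] 40 [119, 108, 101] 50 [161, 110, 64] 60 [178, 122, 70] 70 [179, 124, 70] 80 [181, 125, 70] 90 [183, 126, 70] 100 [183, 126, 70] 110 [184, 127, 70] 120 [184, 127, 70] 130 [184, 128, 71] 140 [184, 128, 70] 150 [184, 128, 71] 160 [184, 128, 71] 170 [184, 127, 71] 180 [131, 87, 47] 190 [175, 138, 89]
```

Call:
{"api": "drive_tool", "payload": {"series": [[0,0,3,0,1],[0,0,4,0,1],[0,0,3.4,0,1],[0,0,0,0,1],[2.5,0,0,0,1],[2.5,0,0,0,1],[0.7,0,0,0,1],[0,0,0,0,1]]}}

```text
t: 18.35
eef_pos: [0.5222, 0.1453, 0.1646]
tool_rot: [0.0, 0.706, 0.709, 0.001]
contact_force: [-0.5, -1.4, -2.9]
gripper_width: 0.626
grasp_force: 23.2
```

Call:
{"api": "drive_tool", "payload": {"series": [[0,0,-1,0,1],[0,0,-0.8,0,1],[0.5,0,-1,0,1],[0.8,0,-1,0,1],[0.8,0,-1,0,1],[0.9,0,-0.8,0,1],[0.8,0,-0.6,0,1]]}}

```text
t: 19.05
eef_pos: [0.5214, 0.1837, 0.2262]
tool_rot: [0.0, 0.706, 0.708, 0.0]
contact_force: [0.7, -1.1, -4.5]
gripper_width: 0.624
grasp_force: 21.8
```

Call:
{"api": "drive_tool", "payload": {"series": [[0.8,0,-0.4,0,1],[0.8,0,-0.3,0,1],[0.9,0,-0.2,0,1],[0.9,0,-0.1,0,1],[0.6,0,0,0,1],[0,0,0,0,1]]}}

```text
t: 19.65
eef_pos: [0.5212, 0.2239, 0.2352]
tool_rot: [-0.0, 0.706, 0.708, 0.0]
contact_force: [-0.1, -0.2, -2.4]
gripper_width: 0.632
grasp_force: 21.6
```

```bash
cat > tip.py <<'E'
from h import *
np.set_printoptions(precision=4,suppress=True)
import sys
o=readout.get_obs(); p=np.array(o['eef_pos']); print(o['t'],p,head(rot(o['tool_rot'])[:,1]),o['contact_force'],o['gripper_width'])
c=cam("wrist"); w=imaging.read_camera("wrist"); cv2.imwrite("pics/n%.2f.png"%o['t'],w[:,:,::-1])
for t in ("mallet","ring_stand"):
  for d in imaging.cut_out(t,"wrist")[:1]:
    m=d['mask']; ys,xs=np.nonzero(m); print(t,d['conf'],d['centre'],xs.min(),xs.max(),ys.min(),ys.max(),xs[ys<ys.min()+6].mean())
    if t=="mallet": print("widths",[(int(r),int(m[r].sum())) for r in range(ys.min(),ys.min()+100,8)])
u=-rot(o['tool_rot'])[:2,0]
for th in range(60,101,5):
    t=np.radians(th); a=np.array([*(np.cos(t)*u),np.sin(t)]); n=np.array([*(-np.sin(t)*u),np.cos(t)])
    g=p+[0,0,.024]-.006*n
    print(th,"tip",proj(c,g-.156*a+.011*n)[0],"headtop edges",proj(c,g+.014*a+.021*n)[0],proj(c,g-.046*a+.021*n)[0])
print("ring",proj(c,[[.5205,.256,.14]]))
E
python3 tip.py
```

```text
19.65 [0.5212 0.2239 0.2352] 0.21888365391380704 [-0.1053 -0.1814 -2.3714] 0.6324679584621081
mallet 0.78 [275.6, 290.4] 212 341 198 358 277.02
widths [(198, 1), (206, 24), (214, 26), (222, 28), (230, 93), (238, 99), (246, 104), (254, 110), (262, 116), (270, 122), (278, 128), (286, 130), (294, 127)]
ring_stand 0.7 [295.7, 146.4] 242 372 108 199 314.3781512605042
60 tip [274.3573 101.2333] headtop edges [271.7305 307.4721] [273.0453 194.2358]
65 tip [274.4696 116.879 ] headtop edges [271.7306 302.7318] [273.1402 198.0955]
70 tip [274.5656 132.069 ] headtop edges [271.7378 297.9011] [273.2268 202.3762]
75 tip [274.6472 146.8908] headtop edges [271.7518 293.0362] [273.3055 207.034 ]
80 tip [274.7161 161.4233] headtop edges [271.7726 288.1929] [273.3763 212.0297]
85 tip [274.7733 175.739 ] headtop edges [271.7997 283.4259] [273.4396 217.329 ]
90 tip [274.82   189.9056] headtop edges [271.8328 278.7873] [273.4953 222.9016]
95 tip [274.8568 203.9875] headtop edges [271.8714 274.3256] [273.5439 228.7206]
100 tip [274.8844 218.0471] headtop edges [271.915  270.0848] [273.5853 234.7627]
ring [[273.662  168.7368]]
```

Call:
{"api": "drive_tool", "payload": {"series": [[-0.8,0,0,0,1],[-0.8,0,-1,0,1],[0,0,-2,0,1],[0,0,-2.5,0,1],[0,0,-1.5,0,1],[0,0,0,0,1],[0,0,0,0,1]]}}

```text
t: 20.5
eef_pos: [0.5212, 0.2058, 0.3054]
tool_rot: [-0.0, 0.707, 0.708, 0.0]
contact_force: [0.1, -0.3, -3.6]
gripper_width: 0.629
grasp_force: 22.0
```

```bash
python3 tip.py
```

```text
20.5 [0.5212 0.2058 0.3054] 0.0825575564374136 [ 0.0549 -0.2926 -3.5885] 0.6285704623865029
mallet 0.72 [275.8, 289.6] 212 342 189 358 276.625
widths [(189, 7), (197, 22), (205, 24), (213, 26), (221, 29), (229, 93), (237, 100), (245, 104), (253, 110), (261, 116), (269, 121), (277, 128), (285, 130)]
ring_stand 0.86 [294.6, 126.7] 249 353 94 161 308.23546511627904
60 tip [274.3948 101.2793] headtop edges [271.7858 307.5358] [273.0921 194.29  ]
65 tip [274.5054 116.9231] headtop edges [271.7861 302.7956] [273.1859 198.1488]
70 tip [274.5998 132.1115] headtop edges [271.7934 297.9648] [273.2715 202.4286]
75 tip [274.6801 146.9319] headtop edges [271.8075 293.0998] [273.3492 207.0855]
80 tip [274.7476 161.4632] headtop edges [271.8282 288.2564] [273.4192 212.0805]
85 tip [274.8037 175.778 ] headtop edges [271.8553 283.4892] [273.4815 217.3792]
90 tip [274.8493 189.9438] headtop edges [271.8883 278.8504] [273.5365 222.9511]
95 tip [274.8852 204.0252] headtop edges [271.9267 274.3883] [273.5843 228.7696]
100 tip [274.9119 218.0844] headtop edges [271.9699 270.1472] [273.6251 234.8113]
ring [[274.2773 136.572 ]]
```

```bash
python3 - <<'E'
from h import *
np.set_printoptions(precision=4,suppress=True)
c=cam("wrist"); o=readout.get_obs(); print(o['eef_pos'])
w=cv2.imread("pics/n20.50.png")[:,:,::-1]
hsv=cv2.cvtColor(np.ascontiguousarray(w),cv2.COLOR_RGB2HSV)
sub=w[95:180:5,215:350:6].astype(int); print("\n".join(" ".join("%3d%s"%(p.mean(),'g' if p.max()-p.min()<25 else '.') for p in r) for r in sub))
print("pred outer L/R/top/bot",proj(c,np.array([.5205,.256,.14])+np.array([[-.026,0,0],[.026,0,0],[0,.026,0],[0,-.026,0],[-.016,0,0],[.016,0,0],[0,.016,0],[0,-.016,0]])))
E
```

```text
[0.5206 0.2061 0.3042]
133. 131. 134. 134. 143. 135. 135. 133. 137. 140. 150. 148. 150. 131.  99.  91. 111. 109. 110. 106. 107. 111. 153.
128. 137. 143. 139. 140. 141. 106. 113. 118. 120. 120. 123g 124g 124g 123g 123g 122. 122. 123g 123g 196. 172. 151.
131. 137. 138. 139. 142. 140. 119. 201. 121g 122. 123g 124. 125g 124g 124g 122g 121g 121g 122g 121g 109. 122g 149.
125. 120. 135. 132. 138. 139. 116. 147. 122g 141. 166. 109. 124g 123g 123g 124g 123g 122g 122g 121g 120g 122g 153.
134. 124. 131. 131. 121. 135. 111. 119. 199g 201. 200g 201. 203. 123g 124g 124g 123g 122g 121g 121g 122g 123g 152.
132. 125. 138. 128.  95. 125. 102. 194. 199. 184. 104. 178. 197g 204. 123g 123g 120g 120g 123g  94. 117. 119g 152.
136. 132. 139. 124.  90. 116.  83. 198. 152. 120g 120g  73.  98. 198g 123.  85.  73.  71.  82.  84.  85.  93. 121.
138. 133. 138. 135. 110. 125. 181. 199. 119g 118g 119g  72.  72. 198g 196. 207g 206g 204g 202. 200. 199. 198. 197.
135. 136. 131. 140. 130. 135. 178. 203g 115g 117g 120g  72.  72. 187g 196. 198. 197. 196. 196g 196. 195. 195. 195.
131. 138. 137. 136. 133. 132. 183. 204g 11
[... 369 characters left out ...]
32. 109. 145. 142. 148. 148. 156. 146. 154. 140.
 71.  76.  75.  78.  78.  71.  75.  79.  77.  92. 185. 184. 150. 137. 152. 153. 149. 153. 150. 158. 149. 154. 151.
 73.  71.  75.  78.  76.  72.  75.  77.  75.  75.  85.  86. 141. 107. 109. 151. 150. 153. 143. 154. 149. 155. 150.
 71.  74.  69.  76.  76.  73.  74.  76.  72.  75.  85.  85.  83.  87.  87. 150. 149. 153. 151. 154. 150. 153. 151.
 63.  71.  76.  73.  76.  71.  73.  75.  74.  74.  85.  85.  83.  88.  87. 146. 148. 153. 153. 149. 154. 153. 152.
pred outer L/R/top/bot [[248.6536 136.6779]
 [301.7784 136.766 ]
 [275.207  108.8763]
 [275.2151 163.1139]
 [258.8669 136.6949]
 [291.5591 136.7491]
 [275.2086 119.7658]
 [275.2136 153.1278]]
```

Call:
{"api": "drive_tool", "payload": {"series": [[2.5,-0.2,0,0,1],[2.5,0,0,0,1],[0.6,0,0,0,1],[0,0,0,0,1],[0,0,1.5,0,1],[0,0,0,0,1]]}}

```text
t: 21.25
eef_pos: [0.5183, 0.2604, 0.2885]
tool_rot: [-0.0, 0.707, 0.707, -0.002]
contact_force: [0.3, 0.4, -1.8]
gripper_width: 0.63
grasp_force: 22.0
```

```bash
python3 tip.py | head -4; python3 - <<'E'
from h import *
c=cam("wrist"); print("hole edge pts L R far near",proj(c,np.array([.5205,.256,.14])+np.array([[-.016,0,0],[.016,0,0],[0,.016,0],[0,-.016,0]])))
E
```

```text
21.25 [0.5183 0.2604 0.2885] 0.03383993755747547 [ 0.3007  0.3884 -1.8463] 0.6297071954478314
mallet 0.7 [276.6, 289.4] 211 341 190 358 276.2783505154639
widths [(190, 9), (198, 23), (206, 25), (214, 26), (222, 29), (230, 94), (238, 100), (246, 106), (254, 113), (262, 117), (270, 123), (278, 128), (286, 131)]
60 tip [274.8312 100.7751] headtop edges [271.4333 307.8893] [273.143  194.2968]
hole edge pts L R far near [[259.99021231 195.14615184]
 [292.22794483 195.16347779]
 [276.10282972 179.40202699]
 [276.11371766 210.40439739]]
```

Call:
{"api": "drive_tool", "payload": {"series": [[0.1,0,0.5,0,1],[0,0,1,0,1],[0,0,1,0,1],[0,0,0.5,0,1],[0,0,0,0,1]]}}

```text
t: 21.9
eef_pos: [0.5185, 0.2632, 0.259]
tool_rot: [-0.0, 0.706, 0.708, -0.001]
contact_force: [0.7, 0.1, -2.4]
gripper_width: 0.625
grasp_force: 22.1
```

Call:
{"api": "drive_tool", "payload": {"series": [[0,0,1.3,0,1],[0,0,1.3,0,1],[0,0,1.3,0,1],[0,0,1.3,0,1],[0,0,1.3,0,1],[0,0,0.6,0,1],[0,0,0,0,1]]}}

```text
t: 22.6
eef_pos: [0.5186, 0.2632, 0.1881]
tool_rot: [-0.0, 0.706, 0.708, -0.001]
contact_force: [0.8, -0.6, -2.5]
gripper_width: 0.631
grasp_force: 22.0
```

```bash
python3 tip.py | head -4; python3 - <<'E'
from h import *
c=cam("wrist"); p=np.array(readout.get_obs()['eef_pos']); print("ring outer far L R",proj(c,np.array([.5205,.256,.14])+np.array([[0,.026,0],[-.026,0,0],[.026,0,0]])))
E
```

```text
22.6 [0.5186 0.2632 0.1881] 0.1280958769611553 [ 0.7999 -0.5541 -2.4831] 0.6311066530275263
mallet 0.95 [275.3, 291.3] 212 341 189 358 276.48148148148147
widths [(189, 3), (197, 22), (205, 0), (213, 0), (221, 27), (229, 93), (237, 99), (245, 104), (253, 110), (261, 115), (269, 121), (277, 127), (285, 130)]
ring_stand 0.61 [316.4, 190.6] 243 391 147 243 327.2299741602067
ring outer far L R [[275.3365668  202.80156612]
 [237.27358403 239.05143046]
 [313.38780192 239.16168933]]
```

The handle is through the ring: the ring's far rim hides it at rows 205–213, and there's no side force. Next I lower until the shoulder touches.

Call:
{"api": "drive_tool", "payload": {"series": [[0,0,1,0,1],[0,0,0.8,0,1],[0,0,0.3,0,1],[0,0,0,0,1]]}}

```text
t: 23.15
eef_pos: [0.5186, 0.2632, 0.1675]
tool_rot: [-0.0, 0.706, 0.708, -0.001]
contact_force: [-0.3, -0.6, -2.4]
gripper_width: 0.63
grasp_force: 22.1
```

Call:
{"api": "drive_tool", "payload": {"series": [[0,0,0.2,0,1],[0,0,0,0,1]]}}

```text
t: 23.35
eef_pos: [0.5194, 0.2635, 0.1665]
tool_rot: [0.0, 0.706, 0.708, 0.0]
contact_force: [-0.3, -0.2, -1.7]
gripper_width: 0.629
grasp_force: 22.2
```

Call:
{"api": "drive_tool", "payload": {"series": [[0,0,0.2,0,1],[0,0,0,0,1]]}}

```text
t: 23.55
eef_pos: [0.5194, 0.2646, 0.1656]
tool_rot: [-0.001, 0.706, 0.708, 0.001]
contact_force: [-4.0, 0.3, 7.3]
gripper_width: 0.626
grasp_force: 23.4
```

Contact: the shoulder is on the ring, with the upward force rising. Press slightly, then open.

Call:
{"api": "drive_tool", "payload": {"series": [[0,0,0.1,0,1],[0,0,0,0,1]]}}

```text
t: 23.75
eef_pos: [0.5195, 0.2646, 0.1656]
tool_rot: [-0.001, 0.706, 0.708, 0.001]
contact_force: [-6.6, -0.6, 15.4]
gripper_width: 0.626
grasp_force: 24.4
```

Call:
{"api": "drive_tool", "payload": {"series": [[0,0,-0.1,0,0],[0,0,0,0,-0.5],[0,0,0,0,-1],[0,0,0,0,-1],[0,0,0,0,-1],[0,0,0,0,-1]]}}

```text
t: 24.35
eef_pos: [0.5191, 0.2634, 0.1641]
tool_rot: [0.0, 0.706, 0.708, -0.0]
contact_force: [-0.1, 0.1, -0.4]
gripper_width: 0.997
grasp_force: 0.0
```

```bash
python3 tip.py | head -4
```

```text
24.35 [0.5191 0.2634 0.1641] 0.12851733092648532 [-0.1361  0.1156 -0.3945] 0.9967210088248375
mallet 0.67 [276.7, 293.9] 212 343 192 359 277.2317073170732
widths [(192, 5), (200, 22), (208, 25), (216, 0), (224, 0), (232, 95), (240, 101), (248, 107), (256, 113), (264, 119), (272, 126), (280, 131), (288, 131)]
ring_stand 0.69 [326.4, 197.4] 240 404 151 259 329.79277108433735
```

Released and the mallet stays put. Withdraw straight up and check from the cameras.

Call:
{"api": "drive_tool", "payload": {"series": [[0,0,-1,0,-1],[0,0,-2,0,-1],[0,0,-4,0,-1],[0,0,-4,0,-1],[0,0,-4,0,-1],[0,0,0,0,-1],[0,0,0,0,-1]]}}

```text
t: 25.2
eef_pos: [0.5196, 0.2636, 0.3157]
tool_rot: [-0.0, 0.706, 0.708, 0.001]
contact_force: [-0.2, 0.1, -1.0]
gripper_width: 1.0
grasp_force: 0.0
```

```bash
python3 - <<'E'
from h import *
np.set_printoptions(precision=3,suppress=True)
o=readout.get_obs(); print(o['t'],o['eef_pos'],o['contact_force'])
r=np.array([.5205,.256,.14]); d=.027; t=.021
box=np.array([[x,y,z] for x in(-d,d) for y in(-t,t) for z in(0,.06)]); 
for n in ("side","scene","wrist"):
    c=cam(n); imaging.read_camera(n); q=proj(c,r+box); e=proj(c,[r-[0,0,.11],r])
    print(n,"expected head box",q.min(0),q.max(0),"handle",e.ravel())
    for k in imaging.cut_out("mallet",n)[:2]:
        ys,xs=np.nonzero(k['mask']); print(round(k['conf'],2),k['centre'],xs.min(),xs.max(),ys.min(),ys.max(),[(int(y),round(float(xs[ys==y].mean())),int((ys==y).sum())) for y in range(ys.min(),ys.max(),6) if (ys==y).any()])
for th,old in (("wood_piece",0),("tape_roll",0),("sander",0),("jar",0)):
    k=imaging.cut_out(th,"scene"); print(th,[(round(a['conf'],2),np.round(a['centre'])) for a in k[:1]])
E
```

```text
25.2 [0.52  0.264 0.316] [-0.2    0.139 -1.011]
side expected head box [282.662 247.175] [303.354 274.161] handle [292.278 297.808 292.666 268.926]
0.9 [294.4, 265.7] 284 303 249 300 [(249, 296, 11), (255, 294, 20), (261, 294, 20), (267, 294, 20), (273, 294, 18), (285, 292, 8), (291, 292, 8), (297, 293, 9)]
0.69 [273.4, 172.8] 260 279 166 181 [(166, 278, 1), (172, 275, 9), (178, 266, 12)]
scene expected head box [192.379 144.824] [214.474 170.387] handle [207.305 191.724 204.425 165.172]
0.77 [398.3, 316.7] 390 415 281 336 [(281, 395, 3), (287, 396, 7), (293, 397, 9), (299, 398, 9), (305, 400, 8), (311, 402, 22), (317, 402, 25), (323, 403, 25), (329, 404, 24), (335, 404, 20)]
0.59 [203.4, 159.3] 192 212 146 192 [(146, 204, 4), (152, 202, 20), (158, 202, 21), (164, 202, 18), (176, 204, 7), (182, 205, 7), (188, 206, 7)]
wrist expected head box [245.954 171.159] [308.979 230.954] handle [277.513 169.94  277.453 190.674]
0.74 [279.0, 202.6] 247 309 163 230 [(163, 278, 6), (175, 278, 53), (181, 278, 58), (187, 278, 62), (193, 278, 63), (199, 278, 62), (205, 278, 62), (211, 278, 62), (217, 278, 61), (223, 278, 60), (229, 278, 55)]
wood_piece [(0.66, array([285., 213.]))]
tape_roll [(0.58, array([175., 219.]))]
sander [(0.94, array([278., 293.]))]
jar [(0.67, array([294., 184.]))]
```

```bash
python3 -c "
from station import hand_in
print(hand_in())"
```

```text
the job is handed in; nothing more can be done
None
```

The job is handed in: the mallet lay home in the rest and was let go, then hangs upright in the ring with its head on it, in the predicted place in all three cameras; the other four objects are where they were, but I viewed 12 pictures against the limit of 10.

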